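# Set out the half-built robot car: battery, controller, drive gear and wheel

### The job

Get the half-built robot car ready for the next group: lay the battery flat in the bay between the chassis rails and set the controller squarely on top of it, lengthways like the battery. Drop the white toothed gear fully down, flush, onto the square shaft on top of the gearbox, and lay the loose wheel flat on the table just left of the gearbox, in line with its side axle and about a finger's width off the axle's end. Leave the bottle, the pin box, the small gear and the short beam where they are.

Things in the scene. Friction and masses are not known exactly. Their poses are not given: they have to be found in the camera images.
- battery: Loose grey plastic battery brick, plain but for three black stripes near one end of its top: 78 long (own x) x 50 wide (own y) x 30 mm high, about 0.18 kg. Origin: centre of its underside; z up. It lies flat on the table. Either way round is fine in the bay.
- controller: Loose grey controller brick with a dark screen and three white round buttons on top: 86 long (own x) x 56 wide (own y) x 24 mm high, about 0.2 kg. Origin: centre of its underside; z up. Lies flat on the table. It belongs on top of the battery, long sides parallel, either way round.
- gear: Loose white gear, 24 teeth, 66 mm over the teeth, 10 mm thick, open between rim and hub. A square hub tube, 36 x 36 mm outside, rises to 34 mm above the underside, with a square 24 x 24 mm bore right through; its sides are parallel to own x and y. Origin: centre of the underside, z up. Lies hub up, goes on hub up; any quarter turn fits. About 0.06 kg.
- wheel: Loose black rubber-tyred wheel lying flat on the table, grey disc in its upper face: 56 to 58 mm diameter, 26 mm high, about 0.07 kg. Origin: centre of its underside; z up, along its axle.
- chassis: Fixed half-built car chassis on the table: two perforated grey rails along own x (12 mm wide, x = -67 to +103 mm), two cross bars, and two 52 mm wheels (outer faces at y = +-69) at x = +80, the end away from the robot. Origin: on the table under the bay's centre. The bay between rails and bars is 104 (x) x 68 mm (y); its floor is 12 mm, rail and bar tops 18 mm above the table.
- gearbox: Fixed grey block, 68 (own x) x 56 mm (own y) on an 84 x 60 x 4 mm foot; flat top 40 mm above the table. A 20 x 20 mm square shaft (sides along own x, y) stands mid-top, up to 58 mm, with a 15 mm square tip up to 63 mm. A round side axle, 10 mm thick, 20 mm above the table, sticks out along own +y (robot's left) to y = 50 mm. Origin: on the table under the shaft. Wheel centre: about y = 95 mm.
- small_gear: Bystander: small flat grey gear without a hub, about 40 mm diameter, 8 mm high, loose on the table. Origin: centre of its underside.
- short_beam: Bystander: short perforated grey beam, 76 (own x) x 12.5 x 6.5 mm, loose on the table. Origin: centre of its underside.
- pin_box: Bystander: closed clear box of connector pins, 74 (own x) x 94 (own y) x 40 mm, loose on the table beyond the work. Origin: centre of its underside.
- bottle: Bystander: closed clear drinks bottle, 56 mm diameter, 150 mm tall, standing loose on the table to the right of the work. Origin: centre of its underside.
Mind the look-alikes: they are no part of the job. What is shaped like the gear but green or pink is not meant.

How it is judged:
By the outcome, as a careful person would: the job done as asked, in the order asked, and still so for the second after the job is handed in, with the robot touching nothing.
It also fails if it takes over 106 s, if anything falls off the work surface, if the arm or the gripper's body presses on something with over 40 N, if the wrist force passes 120 N, or if a joint passes its speed limit or range.

### The arm

A 6-joint arm with a two-finger parallel gripper is mounted at the origin on the work surface. World frame = base frame: x ahead of the robot, y to its left, z up, the work surface at z = 0. Lengths are in m, angles in rad, forces in N, time in s.
With the tool pointing down it reaches from about 0.425 to 1.125 m from the base axis. Payload 14.9 kg.
Tool frame: the origin (TCP) lies at the very end of the fingers, on their centre line; the grasp point (between the pads) lies 19 mm behind it; z points along the fingers, y is the line along which they close (so a half turn about z gives the same grasp; the last joint's range is limited). The gripper opens to 91 mm and grips with 3 to 60 N. Pads are 32 mm wide; open, the fingers measure 118 mm over their backs; the gripper's body (76 mm by 178 mm) begins 60 mm behind the grasp point.
Start: joints at [1.22, 0.379, 1.734, -0, 1.028, -0.033], TCP at [0.219, 0.665, 0.214] pointing down, gripper open.
Joint ranges: [-2.77, 2.77], [-0.74, 2.19], [0, 2.66], [-1.06, 4.2], [0.31, 2.87], [-3.08, 3.08]. Speed limits (rad/s): [1.89, 1.89, 2.39, 3.14, 3.14, 3.14].

### API

Orientations are given as a rotation vector (axis times angle).
In Python, from workcell import bot gives the robot as it stands.
- The arm moves only by the tool move_arm, never from a script. Its argument "commands" is a list that holds one entry, the list of rows, each a list of 4 numbers: the shift along the world's x, y, z in mm, then the turn about the world's z in degrees. In form: [[[tx, ty, tz, turn], ...]]. A call has 1 to 20 rows; each row is the pose to reach, as a shift and turn from the pose commanded when the call began; what a row does not reach only later rows make up. A row lasts 1/8 s, in which the tool goes at most 62.5 mm and 10.7 degrees, less where a joint would pass 70% of its speed; a pose out of reach is approached as far as the arm can. A call with a gripper value outside its range is refused whole. "claw" is the finger opening in mm, from 0 to 91.2, set as the call begins (left out, the last holds). The fingers move at their own pace and stop on an object; "squeeze" is the grip in N (left out, the last holds). Time passes only in rows, so rows that repeat a pose let the fingers close. It gives the time, the measured TCP pose, the force, the opening and the grip force at its end, in the units of the state.
- bot.observe(): the state, without advancing time (a new reading comes with each control period).
- bot.grab_frame(name): name is "side" or "top" or "wrist"; returns a dict with "image" (480x640x3 uint8, blue, green, red), "fx", "fy", "cx", "cy" (pixels), "origin" and "orientation" of the camera in the world. Camera axes: x right, y up, looking along -z (the intrinsics and any distortion apply to the point x, -y, -z); pixel columns grow to the right and rows downward; lengths in m; the calibration is good to about 2 mm. A picture is of the moment at which its call begins. There is no depth.
- bot.close_job(): hands the job in; it is judged then, once.
Trained networks look in the newest picture that a camera, given by its name, has taken for a name from the list of things; names that differ only in an ending like _2 or _b are one class to them, and where a whole thing is asked for, a point or a joint stands for the part that bears it (a point fixed in the world has none). Each returns a list of dicts, best first, with "score" (0 to 1); they miss things now and then, are a little off and sometimes report something else, mostly with a low value. They report only what shows in the picture. A call takes as long as a camera call. They do not tell look-alikes from the thing itself.
- bot.look_for(name, camera): "point" ([column, row] in pixels, amid what is visible of it).
- bot.regions_of(name, camera): "region" (480x640 bool, what is visible of it) and "point" ([column, row] in pixels, amid what is visible of it).
The state is a dict: "clock": time; "qpos": joint angles; "qd": joint speeds; "tau": joint torques, N m; "ee_pos": TCP position; "tcp_rot": TCP orientation; "ft_force": force on the tool from outside, world axes, zero at the start; "torque": the same for the moment, N m; "finger_gap": finger opening in m; "finger_force": force on a finger pad.
Only numpy, scipy, OpenCV 4.12 (cv2) and the standard library are available. Lean on these libraries where they do the work, as an engineer would, in place of code of your own. Each camera call takes 0.05 s, during which the arm holds its last target. There are 200 camera calls.

## Working session

There is one attempt and no reset: what is moved stays moved. The work goes in short steps, Python scripts to look and compute and a tool call to move; the robot and the scene stay as the last step left them, time stands still between calls to the robot, and variables do not carry over. Pictures are saved under pics/ and viewed, at most 14 in all, crops included, and the job is handed in when it is done.

Besides the shell and the picture viewer there is one more tool, called by a JSON object that holds its "method" and its "body", one argument or row to a line. move_arm: Moves the arm, as the interface text tells. Its arguments: {"type":"object","properties":{"commands":{"type":"array","items":{"type":"array","items":{"type":"array","items":{"type":"number"}}}},"claw":{"type":"number"},"squeeze":{"type":"number"}},"required":["commands"]}

```bash
mkdir -p pics; ls
cat > h.py <<'E'
import numpy as np, cv2
from scipy.spatial.transform import Rotation as R
from workcell import bot
def cam(f):
    o=np.array(f["origin"],float); q=np.array(f["orientation"],float)
    M=q if q.shape==(3,3) else (R.from_rotvec(q).as_matrix() if q.size==3 else R.from_quat(q).as_matrix())
    return o,M
def toworld(f,px,z):
    o,M=cam(f); px=np.atleast_2d(px).astype(float)
    d=np.c_[(px[:,0]-f["cx"])/f["fx"],-(px[:,1]-f["cy"])/f["fy"],-np.ones(len(px))]@M.T
    return o+d*((z-o[2])/d[:,2])[:,None]
def topx(f,P):
    o,M=cam(f); p=(np.atleast_2d(P)-o)@M
    return np.c_[f["cx"]+f["fx"]*p[:,0]/-p[:,2], f["cy"]-f["fy"]*p[:,1]/-p[:,2]]
E
python3 - <<'E'
from h import *
for n in ("top","side","wrist"):
    f=bot.grab_frame(n); cv2.imwrite(f"pics/{n}0.png",f["image"])
    print(n,{k:v for k,v in f.items() if k!="image"})
    for t in ("battery","controller","gear","wheel","chassis","gearbox","small_gear","short_beam","pin_box","bottle"):
        if n!="top" : continue
        print(t,[(np.round(d["point"]),round(d["score"],2), np.round(toworld(f,d["point"],0.02)[0],3)) for d in bot.look_for(t,n)[:4]])
print(bot.observe())
E
```

```text
pics
top {'fx': 502.2098868409679, 'fy': 502.2098868409679, 'cx': 327.98383838805364, 'cy': 237.96930954730115, 'origin': array([0.43300338, 0.00714215, 1.26733116]), 'orientation': array([ 0.1046218 , -0.09448687, -1.56423492])}
battery [(array([458., 300.]), 0.87, array([ 0.439, -0.304,  0.02 ]))]
controller [(array([459., 303.]), 0.63, array([ 0.432, -0.307,  0.02 ])), (array([378., 293.]), 0.62, array([ 0.456, -0.108,  0.02 ]))]
gear [(array([155., 313.]), 0.96, array([0.405, 0.441, 0.02 ])), (array([204., 298.]), 0.89, array([0.443, 0.32 , 0.02 ])), (array([246., 313.]), 0.71, array([0.406, 0.216, 0.02 ]))]
wheel [(array([288., 306.]), 0.71, array([0.422, 0.113, 0.02 ]))]
chassis [(array([412., 218.]), 0.76, array([ 0.643, -0.197,  0.02 ]))]
gearbox [(array([267., 224.]), 0.94, array([0.627, 0.169, 0.02 ]))]
small_gear [(array([252., 278.]), 0.5, array([0.492, 0.205, 0.02 ]))]
short_beam [(array([420., 286.]), 0.64, array([ 0.473, -0.211,  0.02 ]))]
pin_box [(array([312., 156.]), 0.8, array([0.805, 0.058, 0.02 ]))]
bottle [(array([498., 192.]), 0.83, array([ 0.711, -0.413,  0.02
[... 447 characters left out ...]
4458351])}
{'clock': 0.65, 'qpos': array([ 1.21972408e+00,  3.78904615e-01,  1.73421708e+00,  3.31647864e-05,
        1.02850297e+00, -3.32908508e-02]), 'qd': array([ 3.75237798e-04, -8.10415199e-04, -3.46950862e-04, -4.63145796e-04,
        6.07736929e-05,  5.74723333e-04]), 'tau': array([ 1.93167005e-03, -7.63465977e+01, -4.34638274e+01,  6.51930668e-02,
        3.88313003e-02, -2.81246292e-05]), 'ee_pos': array([0.21871437, 0.66495546, 0.21392006]), 'tcp_rot': array([-4.97093311e-01, -3.10198147e+00,  4.08367853e-05]), 'ft_force': array([ 0.05657473, -0.43689527, -0.48432333]), 'torque': array([-0.02840208,  0.05615762, -0.03347557]), 'finger_force': 0.0, 'finger_gap': 0.0914993098275837}
```

View pics/top0.png

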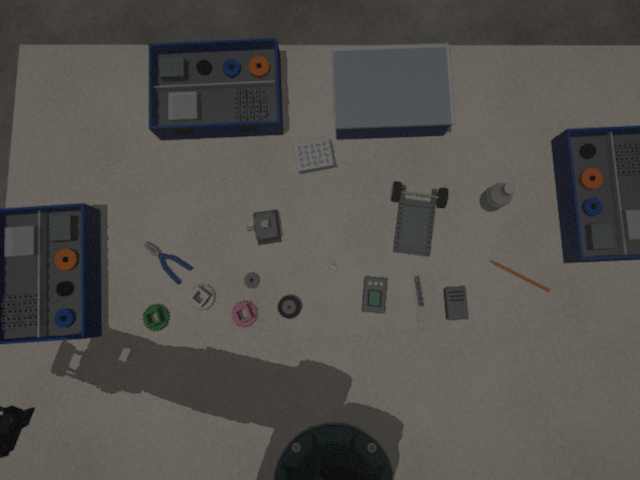

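View pics/side0.png

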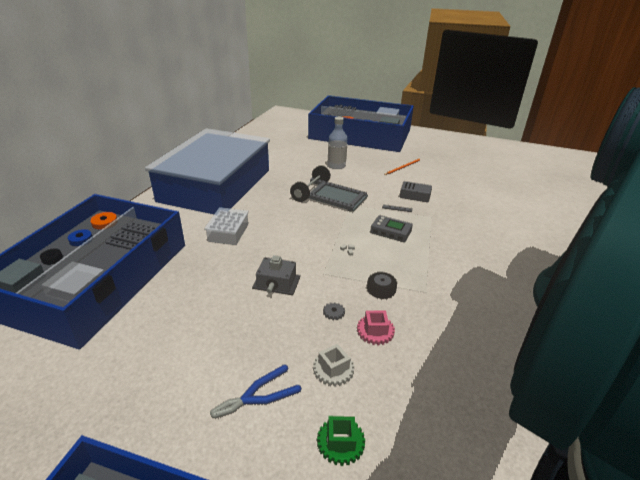

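Candidates for the gear: white (204,297), green (156,317), pink (245,313); I choose the white one. Of the two grey bricks, the one with stripes at (456,303) is the battery, and the one with the screen at (375,295) is the controller. Wheel: loose at (289,306); the chassis wheels at (398,190) and (442,195) are fixed.

Run:
```python
from h import *
f=bot.grab_frame("top"); im=f["image"]
c=cv2.resize(im[170:335,130:480],None,fx=2.25,fy=2.25,interpolation=cv2.INTER_CUBIC)
cv2.imwrite("pics/crop0.png",cv2.convertScaleAbs(c,alpha=1.6))
for t,z in (("battery",.03),("controller",.024),("chassis",.018),("gearbox",.04),("gear",.01),("wheel",.026)):
    for r in bot.regions_of(t,"top")[:3]:
        ys,xs=np.nonzero(r["region"])
        w=toworld(f,np.c_[xs,ys],z)[:,:2]*1000
        m=cv2.minAreaRect(w.astype(np.float32))
        print(t,round(r["score"],2),np.round(r["point"]),[np.round(v,1) for v in m])
```

```text
battery 0.64 [456. 300.] [array([ 433.2, -295.8]), array([77.6, 57.3]), np.float64(3.8)]
battery 0.17 [254. 280.] [array([487. , 205.7]), array([32., 32.]), np.float64(1.3)]
controller 0.93 [378. 292.] [array([452.8, -97.3]), array([57.2, 85.5]), np.float64(85.6)]
chassis 0.65 [415. 221.] [array([ 642.8, -204.9]), array([143.8, 179.4]), np.float64(82.4)]
gearbox 0.65 [266. 222.] [array([616.3, 177.1]), array([81.9, 77.9]), np.float64(9.0)]
gear 0.77 [153. 315.] [array([396. , 442.7]), array([62.6, 62.1]), np.float64(27.1)]
gear 0.73 [204. 295.] [array([446.5, 330.2]), array([59.4, 62.8]), np.float64(0.3)]
gear 0.62 [244. 310.] [array([405.1, 223. ]), array([64. , 59.6]), np.float64(1.7)]
wheel 0.82 [289. 306.] [array([422.9, 111.6]), array([53.4, 56.5]), np.float64(0.3)]
```

View pics/crop0.png

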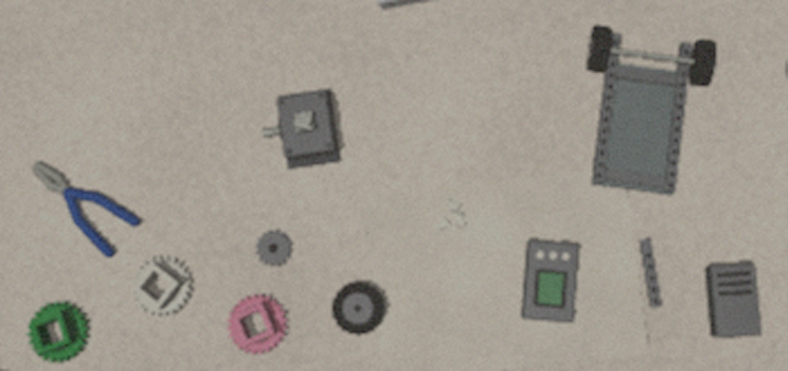

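The crop shows the white gear at about (164,286) of the crop, the striped battery at (733,300), the screened controller at (551,280) and the loose wheel at (359,307). Now I'll move over the right half to look from near.

{"method": "move_arm", "body": {
  "commands": [
    [[250,-250,30,-60],[250,-250,30,-60],[250,-250,30,-60],[250,-250,30,-60],[250,-250,30,-60],[250,-250,30,-60],[300,-600,30,-120],[300,-600,30,-120],[300,-600,30,-120],[300,-600,30,-120],[300,-600,30,-120],[300,-600,30,-120],[260,-865,30,-158],[260,-865,30,-158],[260,-865,30,-158],[260,-865,30,-158],[260,-865,30,-158],[260,-865,30,-158],[260,-865,30,-158],[260,-865,30,-158]]
  ]
}}

```text
clock: 3.5
ee_pos: [0.479, -0.1989, 0.2439]
tcp_rot: [-3.14, -0.107, 0.0]
ft_force: [0.2, 0.3, 0.5]
finger_gap: 0.0912
finger_force: 0.0
```

```bash
cat >> h.py <<'E'
def edge(f,t,z,camn):
    for r in bot.regions_of(t,camn)[:2]:
        ys,xs=np.nonzero(r["region"]); w=toworld(f,np.c_[xs,ys],z)[:,:2]*1000
        m=cv2.minAreaRect(w.astype(np.float32))
        print(t,round(r["score"],2),np.round(r["point"]),[np.round(v,1) for v in m])
def tcp():
    s=bot.observe(); M=R.from_rotvec(s["tcp_rot"]).as_matrix()
    print("t",round(s["clock"],2),"tcp",np.round(s["ee_pos"]*1000,1),"yaw_y",round(np.degrees(np.arctan2(M[1,1],M[0,1])),2),"gap",round(s["finger_gap"]*1000,1),"F",np.round(s["ft_force"],1),"q",np.round(s["qpos"],2))
E
python3 - <<'E'
from h import *
tcp(); f=bot.grab_frame("wrist"); cv2.imwrite("pics/w1.png",cv2.convertScaleAbs(f["image"],alpha=1.5)); np.save("w1.npy",f,allow_pickle=True)
print(cam(f))
for t,z in (("battery",.03),("controller",.024),("chassis",.018)): edge(f,t,z,"wrist")
E
```

```text
t 3.5 tcp [ 479.  -198.9  243.9] yaw_y -86.1 gap 91.2 F [0.2 0.3 0.5] q [-0.44  0.05  2.08  0.    1.01  1.06]
(array([ 0.55940254, -0.19330663,  0.41556615]), array([[ 6.85165462e-02,  9.57316205e-01,  2.80804500e-01],
       [-9.97649521e-01,  6.60165457e-02,  1.83643445e-02],
       [-9.57258492e-04, -2.81402736e-01,  9.59589279e-01]]))
battery 0.94 [407. 246.] [array([ 436.9, -296.5]), array([84.9, 54.9]), np.float64(3.4)]
controller 0.9 [232. 222.] [array([ 455.6, -101.5]), array([60.4, 89.5]), np.float64(85.5)]
chassis 0.79 [339.  64.] [array([ 623.3, -214.6]), array([117.7, 140.1]), np.float64(82.0)]
```

View pics/w1.png

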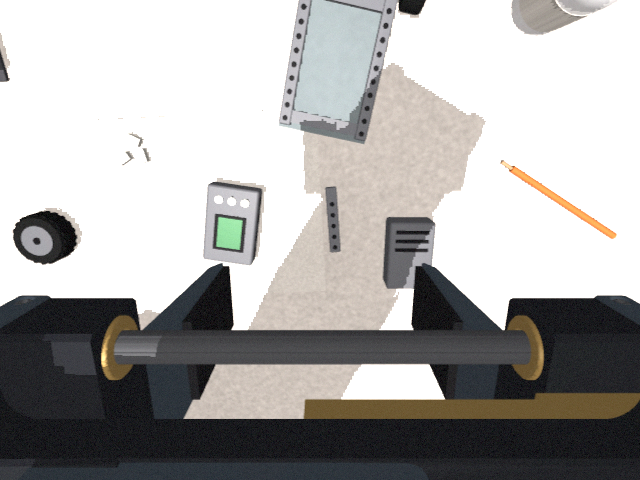

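The wrist view shows the controller at (233,222), beam at (333,219), battery at (409,252) and the near part of the bay at (340,65). I'll fit the brick outlines.

```bash
cat >> h.py <<'E'
from scipy.optimize import minimize
def boxhull(f,p,L,W,z0,z1):
    c,s=np.cos(p[2]),np.sin(p[2])
    P=[(p[0]+c*a*L/2-s*b*W/2,p[1]+s*a*L/2+c*b*W/2,z) for a in(-1,1) for b in(-1,1) for z in(z0,z1)]
    return cv2.convexHull(topx(f,np.array(P)).astype(np.float32))[:,0]
def fitbox(f,region,p0,L,W,z0,z1):
    reg=region.astype(np.uint8)*255
    def cost(q):
        p=[q[0]/1000,q[1]/1000,np.radians(q[2])]
        m=np.zeros(reg.shape,np.uint8); cv2.fillConvexPoly(m,np.round(boxhull(f,p,L,W,z0,z1)*16).astype(np.int32),255,cv2.LINE_AA,4)
        return np.abs(m.astype(int)-reg).sum()/255
    r=min((minimize(cost,np.array(p0)+d,method="Nelder-Mead",options=dict(initial_simplex=np.array(p0)+d+np.array([[0,0,0],[6,0,0],[0,6,0],[0,0,5.]]))) for d in ([0,0,0],[-3,3,-2],[3,-3,2])),key=lambda r:r.fun)
    return np.round(r.x,1),round(r.fun,1),int(region.sum())
E
python3 - <<'E'
from h import *
f=np.load("w1.npy",allow_pickle=True).item()
print(fitbox(f,bot.regions_of("battery","wrist")[0]["region"],[437,-297,3.5],.078,.05,0,.03))
print(fitbox(f,bot.regions_of("controller","wrist")[0]["region"],[455,-101,-4.5],.086,.056,0,.024))
f=bot.grab_frame("top")
print(fitbox(f,bot.regions_of("battery","top")[0]["region"],[437,-297,3.5],.078,.05,0,.03))
print(fitbox(f,bot.regions_of("controller","top")[0]["region"],[455,-101,-4.5],.086,.056,0,.024))
E
```

```text
(array([ 433.2, -299.4,    5.1]), np.float64(643.3), 3136)
(array([452.8, -99.6,  -4.6]), np.float64(246.3), 4266)
(array([452.8, -97.5,  -5. ]), np.float64(51.7), 781)
(array([452.6, -98. ,  -4.7]), np.float64(90.4), 812)
```

{"method": "move_arm", "body": {
  "commands": [
    [[-46,-98,-120,0],[-46,-98,-120,0],[-46,-98,-120,0],[-46,-98,-200,0],[-46,-98,-200,0],[-46,-98,-232,0],[-46,-98,-232,0],[-46,-98,-232,0]]
  ]
}}

```text
clock: 4.95
ee_pos: [0.4336, -0.2984, 0.0135]
tcp_rot: [3.139, 0.104, 0.002]
ft_force: [-0.4, 0.4, 1.1]
finger_gap: 0.0912
finger_force: 0.0
```

{"method": "move_arm", "body": {
  "commands": [
    [[0,0,0,0],[0,0,0,0],[0,0,0,0],[0,0,0,0],[0,0,0,0],[0,0,0,0]]
  ],
  "claw": 40,
  "squeeze": 25
}}

```text
clock: 5.7
ee_pos: [0.4328, -0.2981, 0.012]
tcp_rot: [3.14, 0.104, 0.0]
ft_force: [-0.6, -0.4, 4.2]
finger_gap: 0.0497
finger_force: 25.0
```

{"method": "move_arm", "body": {
  "commands": [
    [[0,0,60,0],[0,0,120,-10],[107,93,168,-10],[107,93,168,-10],[107,93,168,-10],[107,93,168,-10],[107,93,168,-10]]
  ]
}}

```text
clock: 6.58
ee_pos: [0.5385, -0.2053, 0.1789]
tcp_rot: [-3.136, 0.171, 0.003]
ft_force: [-0.8, 0.8, -1.8]
finger_gap: 0.0499
finger_force: 25.0
```

Run:
```python
from h import *
tcp(); f=bot.grab_frame("wrist"); cv2.imwrite("pics/w2.png",cv2.convertScaleAbs(f["image"],alpha=1.3)); np.save("w2.npy",f,allow_pickle=True)
for p in ([.63,-.2,0],): print(topx(f,[p]))
```

```text
t 6.58 tcp [ 538.5 -205.3  178.9] yaw_y -96.23 gap 49.9 F [-0.8  0.8 -1.8] q [-0.4   0.23  2.   -0.    0.91  1.27]
[[305.81872924 119.38252182]]
```

View pics/w2.png

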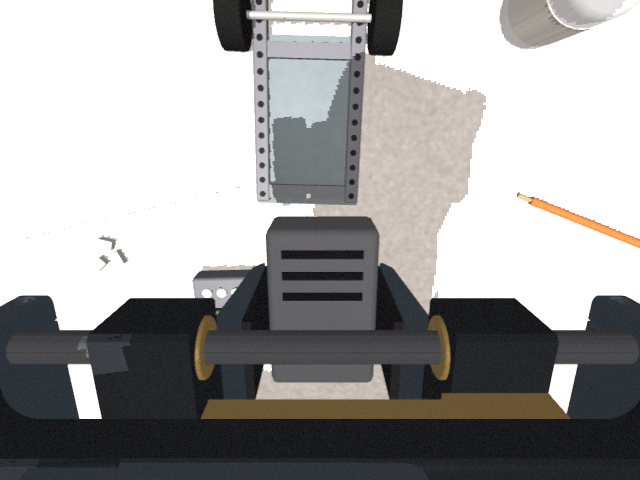

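Run:
```python
from h import *
f=np.load("w2.npy",allow_pickle=True).item()
c=f["image"][30:220,230:390]; c=cv2.LUT(c,(255*(np.arange(256)/255)**.6).astype(np.uint8)); c=cv2.resize(c,None,fx=3,fy=3,interpolation=cv2.INTER_CUBIC)
cv2.imwrite("pics/w2c.png",c)
```

```text
(no output)
```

View pics/w2c.png

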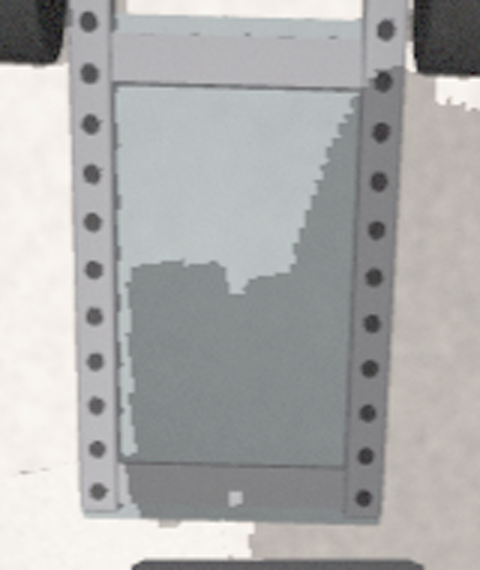

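The crop shows the bay's inner corners clearly at (119,462), (345,466), (113,83) and (361,88) of the crop, and the rail ends at (83,512) and (378,515).

Run:
```python
from h import *
f=np.load("w2.npy",allow_pickle=True).item()
px=np.array([(119,462),(345,466),(113,83),(361,88),(83,512),(378,515)])/3+[230,30]
m=np.array([(-52,34),(-52,-34),(52,34),(52,-34),(-67,46),(-67,-46)],float)
w=toworld(f,px,.018)[:,:2]*1000; print(np.round(w,1))
A=m-m.mean(0);B=w-w.mean(0); th=np.arctan2((A[:,0]*B[:,1]-A[:,1]*B[:,0]).sum(),(A*B).sum()); Rm=np.array([[np.cos(th),-np.sin(th)],[np.sin(th),np.cos(th)]])
t=w.mean(0)-Rm@m.mean(0); print("chassis",t,np.degrees(th)); print(np.round(w-(m@Rm.T+t),1))
# battery top far corners of held brick
b=np.array([(280,218),(368,218)]); print(toworld(f,b,.1789-.012+.03)*1000); tcp()
```

```text
[[ 578.  -161.7]
 [ 569.5 -229. ]
 [ 680.6 -175.4]
 [ 672.  -242.7]
 [ 564.2 -148.6]
 [ 553.6 -237.6]]
chassis [ 625.16119574 -202.0675916 ] -7.453933894959675
[[ 0.  -0.1]
 [ 0.4  0.1]
 [-0.5 -0.3]
 [-0.3 -0.2]
 [-0.5 -0.9]
 [ 0.9  1.4]]
[[ 585.22356051 -192.03927962  196.9       ]
 [ 581.18052703 -229.35203268  196.9       ]]
t 6.62 tcp [ 538.4 -205.6  179. ] yaw_y -96.26 gap 49.6 F [-0.6 -1.1 -1.2] q [-0.41  0.23  2.   -0.    0.91  1.28]
```

{"method": "move_arm", "body": {
  "commands": [
    [[86,4,-60,-1.3],[86,4,-100,-1.3],[86,4,-100,-1.3],[86,4,-135,-1.3],[86,4,-145,-1.3],[86,4,-150,-1.3],[86,4,-154,-1.3],[86,4,-154,-1.3],[86,4,-154,-1.3]]
  ]
}}

```text
clock: 7.75
ee_pos: [0.6261, -0.2011, 0.0266]
tcp_rot: [3.135, -0.206, 0.001]
ft_force: [-0.1, 0.2, -1.9]
finger_gap: 0.0498
finger_force: 25.0
```

Run:
```python
from h import *
tcp()
```

```text
t 7.75 tcp [ 626.1 -201.1   26.6] yaw_y -97.5 gap 49.8 F [-0.1  0.2 -1.9] q [-0.35  0.57  1.87 -0.    0.7   1.36]
```

{"method": "move_arm", "body": {
  "commands": [
    [[-2,-1,-2,0],[-2,-1,-2,0],[-2,-1,-2,0]]
  ]
}}

```text
clock: 8.12
ee_pos: [0.6238, -0.2022, 0.0241]
tcp_rot: [3.135, -0.206, 0.0]
ft_force: [-0.6, -1.0, 1.6]
finger_gap: 0.0498
finger_force: 25.0
```

{"method": "move_arm", "body": {
  "commands": [
    [[0,0,0,0],[0,0,0,0],[0,0,0,0],[0,0,0,0],[0,0,60,0],[0,0,120,0],[-60,40,155,10],[-120,80,155,10],[-170,103,155,10],[-170,103,155,10],[-170,103,155,10],[-170,103,155,10]]
  ],
  "claw": 91
}}

```text
clock: 9.62
ee_pos: [0.4551, -0.0996, 0.1793]
tcp_rot: [3.141, 0.068, 0.002]
ft_force: [-0.8, -0.2, -0.9]
finger_gap: 0.0913
finger_force: 0.0
```

Run:
```python
from h import *
tcp(); f=bot.grab_frame("wrist"); cv2.imwrite("pics/w3.png",cv2.convertScaleAbs(f["image"],alpha=1.3)); np.save("w3.npy",f,allow_pickle=True)
for n,p0,L,W,a,b in (("battery",[625,-202,-7.4],.078,.05,.012,.042),("controller",[453,-98.5,-4.6],.086,.056,0,.024)):
    for r in bot.regions_of(n,"wrist")[:2]: print(n,r["point"],fitbox(f,r["region"],p0,L,W,a,b))
```

```text
t 9.62 tcp [455.1 -99.6 179.3] yaw_y -87.52 gap 91.3 F [-0.8 -0.2 -0.9] q [-0.27  0.05  2.22  0.    0.87  1.26]
battery [461.2, 37.4] (array([ 626. , -201.4,   -7.3]), np.float64(248.9), 5560)
battery [95.5, 244.8] (array([ 701. , -190. ,  -52.4]), np.float64(3482.0), 3482)
controller [318.8, 221.8] (array([453.7, -99.7,  -4.9]), np.float64(335.5), 5681)
controller [434.8, 78.5] (array([  1.1, -18.5,  27.9]), np.float64(7344.0), 7344)
```

View pics/w3.png

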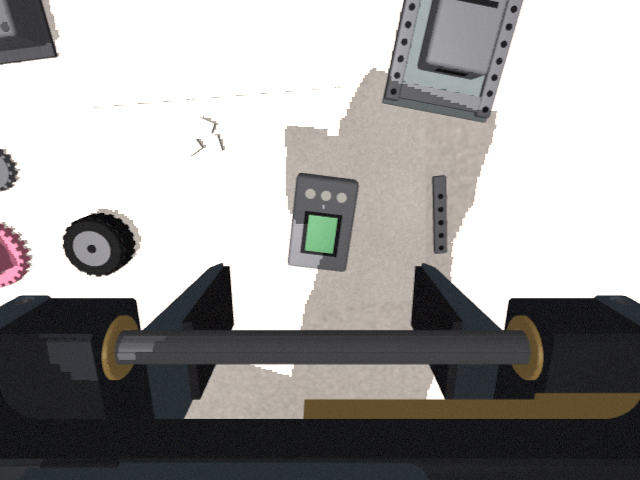

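The battery lies in the bay at (461,37) and the controller is at (322,222), in line with the fingers. Picking the controller.

{"method": "move_arm", "body": {
  "commands": [
    [[-2,0,-60,-7.3],[-2,0,-120,-7.3],[-2,0,-150,-7.3],[-2,0,-165,-7.3],[-2,0,-173,-7.3],[-2,0,-173,-7.3],[-2,0,-173,-7.3]]
  ]
}}

```text
clock: 10.65
ee_pos: [0.4525, -0.0992, 0.0069]
tcp_rot: [3.138, -0.132, 0.002]
ft_force: [0.5, -0.3, -0.4]
finger_gap: 0.0912
finger_force: 0.0
```

{"method": "move_arm", "body": {
  "commands": [
    [[0,0,0,0],[0,0,0,0],[0,0,0,0],[0,0,0,0],[0,0,0,0]]
  ],
  "claw": 45,
  "squeeze": 25
}}

```text
clock: 11.28
ee_pos: [0.4518, -0.0991, 0.006]
tcp_rot: [3.139, -0.132, 0.0]
ft_force: [-1.3, 0.3, 3.0]
finger_gap: 0.0559
finger_force: 25.0
```

Run:
```python
from h import *
tcp()
```

```text
t 11.28 tcp [451.8 -99.1   6. ] yaw_y -94.81 gap 55.9 F [-1.3  0.3  3. ] q [-0.27  0.4   2.25 -0.    0.49  1.39]
```

{"method": "move_arm", "body": {
  "commands": [
    [[0,0,60,0],[0,0,110,0],[60,-36,110,-2.6],[120,-72,110,-2.6],[172,-102.5,110,-2.6],[172,-102.5,110,-2.6],[172,-102.5,80,-2.6],[172,-102.5,60,-2.6],[172,-102.5,50,-2.6],[172,-102.5,45,-2.6],[172,-102.5,43,-2.6],[172,-102.5,43,-2.6],[172,-102.5,43,-2.6]]
  ]
}}

```text
clock: 12.9
ee_pos: [0.624, -0.2017, 0.0495]
tcp_rot: [3.135, -0.203, 0.001]
ft_force: [-0.8, -0.3, -1.6]
finger_gap: 0.056
finger_force: 25.0
```

Run:
```python
from h import *
tcp()
```

```text
t 12.9 tcp [ 624.  -201.7   49.5] yaw_y -97.41 gap 56.0 F [-0.8 -0.3 -1.6] q [-0.35  0.53  1.87  0.    0.74  1.35]
```

{"method": "move_arm", "body": {
  "commands": [
    [[0,0,-1.5,0],[0,0,-1.5,0]]
  ]
}}

```text
clock: 13.15
ee_pos: [0.6241, -0.2017, 0.048]
tcp_rot: [3.135, -0.203, 0.001]
ft_force: [-2.4, -0.0, 4.5]
finger_gap: 0.0559
finger_force: 25.0
```

{"method": "move_arm", "body": {
  "commands": [
    [[0,0,0,0],[0,0,0,0],[0,0,0,0],[0,0,0,0],[0,0,60,0],[0,0,120,0],[0,0,150,0],[-64,260,150,30],[-64,260,150,30],[-64,260,150,30],[-64,260,150,30],[-174,522,150,42],[-174,522,150,42],[-174,522,150,42],[-174,522,150,42],[-174,522,150,42],[-174,522,150,42],[-174,522,150,42],[-174,522,150,42]]
  ],
  "claw": 91
}}

```text
clock: 15.52
ee_pos: [0.4502, 0.3195, 0.1974]
tcp_rot: [3.0, 0.932, -0.0]
ft_force: [0.2, -0.7, 0.1]
finger_gap: 0.0912
finger_force: 0.0
```

Run:
```python
from h import *
tcp(); f=bot.grab_frame("wrist"); cv2.imwrite("pics/w4.png",cv2.convertScaleAbs(f["image"],alpha=1.0)); np.save("w4.npy",f,allow_pickle=True)
```

```text
t 15.53 tcp [450.2 319.5 197.4] yaw_y -55.48 gap 91.2 F [ 0.2 -0.7  0.1] q [ 0.58  0.17  2.04 -0.    0.93  1.54]
```

View pics/w4.png

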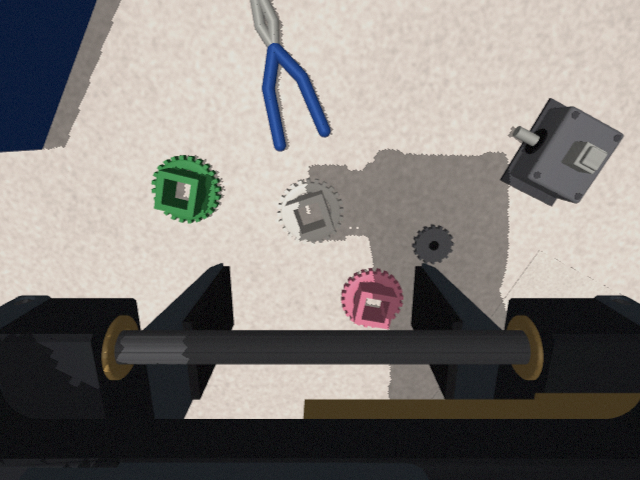

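The white gear is at (311,210), green at (187,188), pink at (372,300); the gearbox shaft is at (590,157) with the axle towards (520,133). Zooming in on the gear and the gearbox.

Run:
```python
from h import *
f=np.load("w4.npy",allow_pickle=True).item()
im=cv2.LUT(f["image"],(255*(np.arange(256)/255)**.7).astype(np.uint8))
a=cv2.resize(im[170:250,270:350],None,fx=5,fy=5,interpolation=cv2.INTER_CUBIC)
b=cv2.resize(im[90:218,500:628],(400,400),interpolation=cv2.INTER_CUBIC)
cv2.imwrite("pics/w4c.png",np.hstack([a,b]))
```

```text
(no output)
```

View pics/w4c.png

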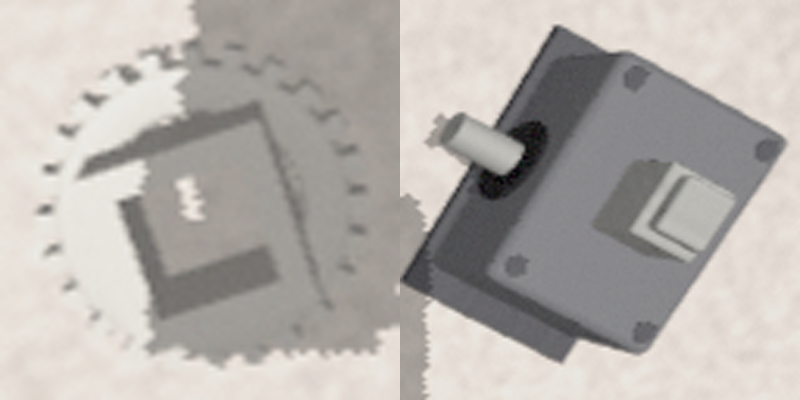

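Run:
```python
from h import *
f=np.load("w4.npy",allow_pickle=True).item()
g=lambda p:np.array(p)/5+[270,170]-0.4
b=lambda p:(np.array(p)-[400,0])/3.125+[500,90]-0.35
w=lambda px,z:toworld(f,px,z)[:,:2]*1000
B=w(g([(118,200),(158,318),(278,272)]),.034); print("bore",np.round(B,1),"c",(B[0]+B[2])/2)
O=w(g([(80,178),(264,122),(325,305)]),.034); print("outer",np.round(O,1),"c",(O[0]+O[2])/2)
ang=lambda a,c:np.degrees(np.arctan2(*(c-a)[::-1]))
print("ang",ang(B[0],B[1]),ang(B[1],B[2]),ang(O[0],O[1]),ang(O[1],O[2]))
T=w(b([(682,177),(735,200),(703,250),(655,228)]),.063); print("tip",np.round(T,1),T.mean(0))
G=w(b([(620,50),(788,138),(645,355),(487,273)]),.04); print("top",np.round(G,1),G.mean(0),[np.linalg.norm(G[i]-G[(i+1)%4]) for i in range(4)],[ang(G[i],G[(i+1)%4]) for i in range(4)])
r=[(r["score"],r["region"]) for r in bot.regions_of("gearbox","wrist")]
A=w(b([(437,130)]),.02); print("axle tip~",A)
```

```text
bore [[444.3 347.6]
 [429.6 329. ]
 [449.8 315.4]] c [447.03750158 331.49943492]
outer [[443.8 355.6]
 [471.5 333.6]
 [449.6 304.5]] c [446.65706039 330.06303989]
ang -128.1747615150296 -33.88885148608192 -38.42570747374298 -127.10470404322903
tip [[629.2 181. ]
 [632.9 165.5]
 [619.2 162.9]
 [616.1 177.4]] [624.32418553 171.70277923]
top [[651.6 205.3]
 [661.4 151. ]
 [596.3 139.4]
 [587.7 193.3]] [624.25459494 172.22441817] [np.float64(55.18558243889032), np.float64(66.19120526802706), np.float64(54.5844251157534), np.float64(65.0602402156729)] [np.float64(-79.77015423190103), np.float64(-169.9339081695122), np.float64(99.04145286975032), np.float64(10.603001354720359)]
axle tip~ [[614.06002499 223.4928623 ]]
```

{"method": "move_arm", "body": {
  "commands": [
    [[-3,11.5,-60,10],[-3,11.5,-110,18.5],[-3,11.5,-150,18.5],[-3,11.5,-170,18.5],[-3,11.5,-182,18.5],[-3,11.5,-182,18.5],[-3,11.5,-182,18.5]]
  ],
  "claw": 70
}}

```text
clock: 16.5
ee_pos: [0.4475, 0.3324, 0.0166]
tcp_rot: [-2.81, -1.404, -0.003]
ft_force: [0.4, -0.2, 0.2]
finger_gap: 0.0698
finger_force: 0.0
```

{"method": "move_arm", "body": {
  "commands": [
    [[0,0,0,0],[0,0,0,0],[0,0,0,0],[0,0,0,0],[0,0,0,0]]
  ],
  "claw": 25,
  "squeeze": 20
}}

```text
clock: 17.12
ee_pos: [0.4468, 0.332, 0.0155]
tcp_rot: [-2.81, -1.404, -0.0]
ft_force: [0.4, -0.4, 4.0]
finger_gap: 0.0359
finger_force: 20.0
```

Run:
```python
from h import *
tcp()
```

```text
t 17.12 tcp [446.8 332.   15.5] yaw_y -36.91 gap 35.9 F [ 0.4 -0.4  4. ] q [0.6  0.48 2.07 0.   0.59 1.24]
```

{"method": "move_arm", "body": {
  "commands": [
    [[0,0,60,0],[0,0,120,0],[93,-175,155,-42.8],[93,-175,155,-42.8],[93,-175,155,-42.8],[93,-175,155,-42.8],[93,-175,155,-42.8],[93,-175,155,-42.8],[93,-175,155,-42.8]]
  ]
}}

```text
clock: 18.25
ee_pos: [0.5392, 0.1578, 0.1701]
tcp_rot: [3.128, 0.287, -0.001]
ft_force: [-0.2, -0.1, -0.9]
finger_gap: 0.0359
finger_force: 20.0
```

Run:
```python
from h import *
tcp(); f=bot.grab_frame("wrist"); np.save("w5.npy",f,allow_pickle=True)
im=cv2.LUT(f["image"],(255*(np.arange(256)/255)**.7).astype(np.uint8))
p=topx(f,[[.6243,.172,.05]])[0]; print(p)
cv2.imwrite("pics/w5.png",cv2.resize(im[40:400,200:440],None,fx=1.66,fy=1.66))
x,y=int(max(p[0]-64,0)),int(max(p[1]-64,0)); print(x,y)
b=cv2.resize(im[y:y+128,x:x+128],(598,598),interpolation=cv2.INTER_CUBIC)
a=cv2.resize(im[180:480,245:400],(200,387)); a=np.vstack([a,np.zeros((598-387,200,3),np.uint8)])
cv2.imwrite("pics/w5.png",np.hstack([b,a]))
```

```text
t 18.25 tcp [539.2 157.8 170.1] yaw_y -79.5 gap 35.9 F [-0.2 -0.1 -0.9] q [0.24 0.22 2.04 0.   0.88 1.63]
[324.37459533 123.21507777]
260 59
```

View pics/w5.png

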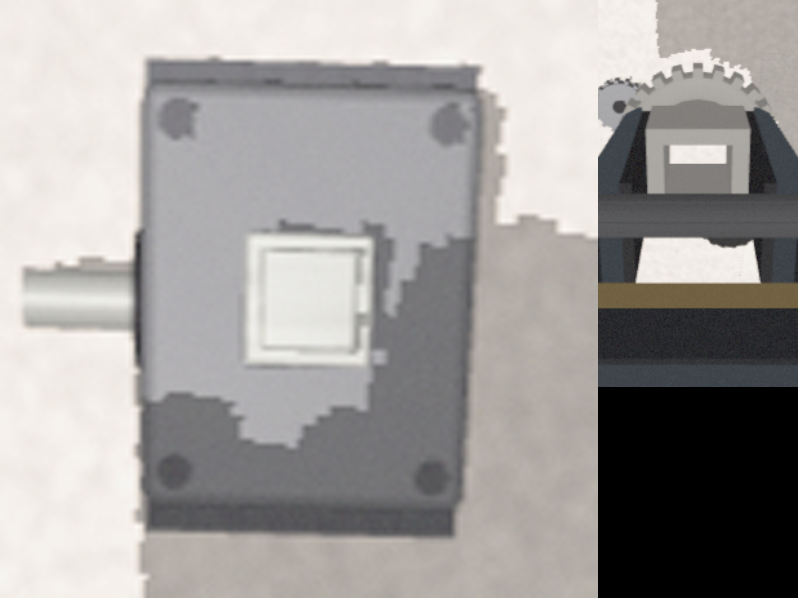

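Run:
```python
from h import *
f=np.load("w5.npy",allow_pickle=True).item()
k=598/128; b=lambda p:(np.array(p))/k+[260,59]-0.4
w=lambda px,z:toworld(f,px,z)[:,:2]*1000
ang=lambda a,c:np.degrees(np.arctan2(*(c-a)[::-1]))
def show(n,P): print(n,np.round(P,1).tolist(),np.round(P.mean(0),1),"side",[round(np.linalg.norm(P[i]-P[(i+1)%4]),1) for i in range(4)],"ang",[round(ang(P[i],P[(i+1)%4]),1) for i in range(4)])
show("tip",w(b([(262,250),(356,250),(353,352),(259,350)]),.063))
show("sho",w(b([(247,234),(374,236),(368,366),(244,363)]),.058))
show("top",w(b([(147,88),(478,90),(462,500),(147,500)]),.04))
print("axle",w(b([(24,270),(24,326)]),.02).mean(0))
h=w([[322.9,279.2]],.1886)[0]-[539.2,157.8]; t=np.radians(-79.5); x=np.array([-np.sin(t),np.cos(t)]); y=np.array([np.cos(t),np.sin(t)])
print("hub front rel tool x,y",h@x,h@y)
```

```text
tip [[630.3, 179.5], [633.0, 165.4], [618.2, 162.9], [615.8, 177.4]] [624.3 171.3] side [np.float64(14.4), np.float64(15.0), np.float64(14.6), np.float64(14.7)] ang [np.float64(-79.5), np.float64(-170.7), np.float64(99.4), np.float64(8.4)]
sho [[632.5, 182.4], [635.8, 162.9], [616.5, 160.0], [613.4, 179.4]] [624.5 171.2] side [np.float64(19.7), np.float64(19.5), np.float64(19.7), np.float64(19.3)] ang [np.float64(-80.3), np.float64(-171.5), np.float64(99.2), np.float64(8.7)]
top [[652.3, 202.8], [661.8, 150.1], [597.5, 139.0], [587.6, 192.3]] [624.8 171.1] side [np.float64(53.5), np.float64(65.2), np.float64(54.3), np.float64(65.6)] ang [np.float64(-79.8), np.float64(-170.1), np.float64(100.5), np.float64(9.2)]
axle [616.46506142 220.81606931]
hub front rel tool x,y 17.131987045541532 0.3322037874074326
```

{"method": "move_arm", "body": {
  "commands": [
    [[60,9,0,-0.7],[86,13,0,-0.7],[86,13,-60,-0.7],[86,13,-85,-0.7],[86,13,-85,-0.7],[86,13,-93,-0.7],[86,13,-98,-0.7],[86,13,-101,-0.7],[86,13,-101,-0.7],[86,13,-101,-0.7]]
  ]
}}

```text
clock: 19.55
ee_pos: [0.6259, 0.17, 0.0697]
tcp_rot: [-3.131, -0.263, -0.001]
ft_force: [1.2, -0.0, -0.9]
finger_gap: 0.0356
finger_force: 20.0
```

Run:
```python
from h import *
tcp()
```

```text
t 19.55 tcp [625.9 170.   69.7] yaw_y -80.41 gap 35.6 F [ 1.2 -0.  -0.9] q [0.23 0.49 1.89 0.   0.76 1.63]
```

No contact force, so the gear is engaging the shaft. Centring slightly and lowering it all the way.

{"method": "move_arm", "body": {
  "commands": [
    [[-0.9,1.2,-3,0],[-0.9,1.2,-6,0],[-0.9,1.2,-9,0],[-0.9,1.2,-12,0],[-0.9,1.2,-13.5,0],[-0.9,1.2,-13.5,0],[-0.9,1.2,-13.5,0]]
  ]
}}

```text
clock: 20.42
ee_pos: [0.6249, 0.1711, 0.056]
tcp_rot: [-3.131, -0.263, -0.0]
ft_force: [-0.4, -0.2, -0.8]
finger_gap: 0.0354
finger_force: 20.0
```

{"method": "move_arm", "body": {
  "commands": [
    [[0,0,0,0],[0,0,0,0],[0,0,0,0],[0,0,0,0],[0,0,50,0],[0,0,100,0],[-50,-8,115,0],[-85,-14,115,0],[-85,-14,115,0],[-85,-14,115,0],[-85,-14,115,0]]
  ],
  "claw": 80
}}

```text
clock: 21.8
ee_pos: [0.5407, 0.1573, 0.1709]
tcp_rot: [-3.131, -0.263, -0.0]
ft_force: [-0.5, -0.7, 0.5]
finger_gap: 0.0804
finger_force: 0.0
```

Run:
```python
from h import *
tcp(); f=bot.grab_frame("wrist"); np.save("w6.npy",f,allow_pickle=True)
im=cv2.LUT(f["image"],(255*(np.arange(256)/255)**.7).astype(np.uint8))
b=cv2.resize(im[40:220,230:430],None,fx=2,fy=2,interpolation=cv2.INTER_CUBIC)
g=bot.grab_frame("side")["image"]; s=cv2.resize(g[240:310,235:315],(400,350),interpolation=cv2.INTER_CUBIC); s=np.vstack([s,np.zeros((10,400,3),np.uint8)])
cv2.imwrite("pics/w6.png",np.hstack([b,s]))
```

```text
t 21.8 tcp [540.7 157.3 170.9] yaw_y -80.41 gap 80.4 F [-0.5 -0.7  0.5] q [ 0.24  0.22  2.03 -0.    0.88  1.65]
```

View pics/w6.png

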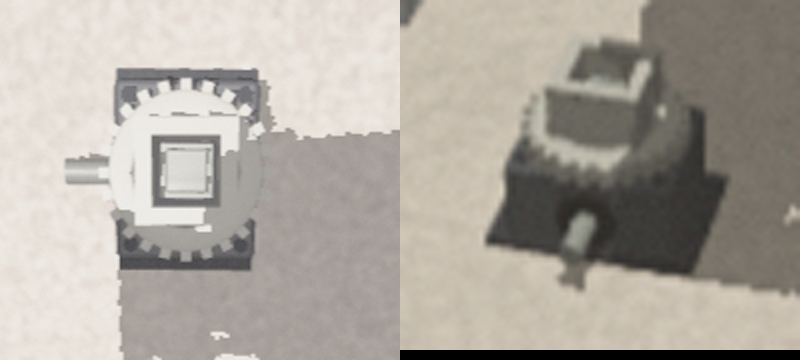

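The gear sits squarely on the shaft, with the shaft tip centred in its bore at (187,172) and its disc on the gearbox top. Now the wheel.

{"method": "move_arm", "body": {
  "commands": [
    [[-100,-135,30,85],[-100,-135,30,85],[-100,-135,30,85],[-100,-135,30,85],[-100,-135,30,85],[-100,-135,30,85],[-100,-135,30,85],[-100,-135,30,85],[-100,-135,30,85],[-100,-135,30,85],[-100,-135,30,85]]
  ],
  "claw": 91
}}

```text
clock: 23.28
ee_pos: [0.4399, 0.0222, 0.2009]
tcp_rot: [-2.133, -2.306, 0.0]
ft_force: [-0.1, -0.2, -0.1]
finger_gap: 0.0911
finger_force: 0.0
```

Run:
```python
from h import *
tcp(); f=bot.grab_frame("wrist"); np.save("w7.npy",f,allow_pickle=True)
a=np.linspace(0,2*np.pi,64)
for r in bot.regions_of("wheel","wrist")[:3]:
    reg=r["region"].astype(np.uint8)*255; p0=toworld(f,r["point"],.013)[0,:2]*1000
    def cost(q):
        P=np.array([(q[0]/1000+.0285*np.cos(t),q[1]/1000+.0285*np.sin(t),z) for t in a for z in(0,.026)])
        h=cv2.convexHull(topx(f,P).astype(np.float32))[:,0]; m=np.zeros(reg.shape,np.uint8)
        cv2.fillConvexPoly(m,np.round(h*16).astype(np.int32),255,cv2.LINE_AA,4); return np.abs(m.astype(int)-reg).sum()/255
    m=minimize(cost,p0,method="Nelder-Mead",options=dict(initial_simplex=p0+np.array([[0,0],[6,0],[0,6.]])))
    print(round(r["score"],2),r["point"],np.round(m.x,1),round(m.fun),int((reg>0).sum()))
cv2.imwrite("pics/w7.png",f["image"])
```

```text
t 23.27 tcp [439.9  22.2 200.9] yaw_y 4.46 gap 91.1 F [-0.1 -0.2 -0.1] q [-0.   -0.03  2.25  0.    0.92 -0.08]
0.93 [309.7, 117.5] [423.7 111.6] 173 3332
0.63 [395.4, 17.4] [488.7 221.1] 507 1351
```

View pics/w7.png

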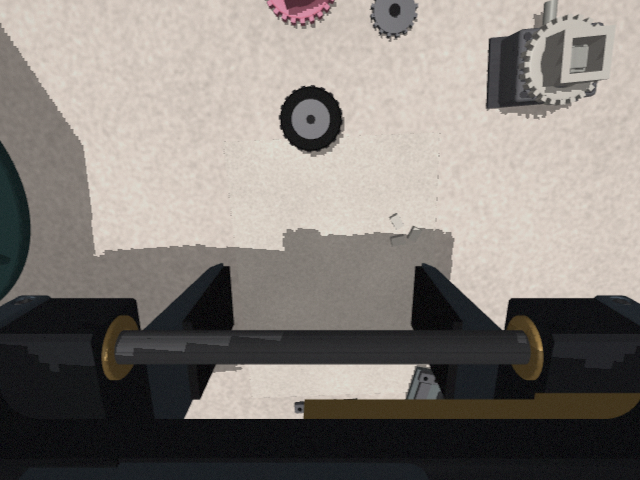

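The wheel is at (310,118) and its fit agrees with the top view: (423.7, 111.6) mm.

{"method": "move_arm", "body": {
  "commands": [
    [[-16,89,-20,5],[-16,89,-80,5],[-16,89,-130,5],[-16,89,-165,5],[-16,89,-185,5],[-16,89,-195,5],[-16,89,-195,5],[-16,89,-195,5]]
  ]
}}

```text
clock: 24.38
ee_pos: [0.4245, 0.1113, 0.0067]
tcp_rot: [2.028, 2.399, 0.002]
ft_force: [0.3, 0.3, 0.9]
finger_gap: 0.0912
finger_force: 0.0
```

{"method": "move_arm", "body": {
  "commands": [
    [[0,0,0,0],[0,0,0,0],[0,0,0,0],[0,0,0,0],[0,0,0,0]]
  ],
  "claw": 45,
  "squeeze": 20
}}

```text
clock: 25.0
ee_pos: [0.4238, 0.1112, 0.006]
tcp_rot: [-2.028, -2.399, 0.0]
ft_force: [-0.6, -1.1, 4.6]
finger_gap: 0.0559
finger_force: 20.0
```

Run:
```python
from h import *
tcp()
```

```text
t 25.0 tcp [423.8 111.2   6. ] yaw_y 9.59 gap 55.9 F [-0.6 -1.1  4.6] q [0.2  0.37 2.3  0.   0.47 0.04]
```

{"method": "move_arm", "body": {
  "commands": [
    [[0,0,60,0],[0,0,120,0],[185,153.5,130,0],[185,153.5,130,0],[185,153.5,130,0],[185,153.5,130,0],[185,153.5,130,0],[185,153.5,70,0],[185,153.5,30,0],[185,153.5,12,0],[185,153.5,5,0],[185,153.5,1,0],[185,153.5,0.5,0],[185,153.5,0.5,0]]
  ]
}}

```text
clock: 26.75
ee_pos: [0.6093, 0.2649, 0.0073]
tcp_rot: [2.027, 2.399, 0.002]
ft_force: [1.2, -0.7, -1.1]
finger_gap: 0.0556
finger_force: 20.0
```

{"method": "move_arm", "body": {
  "commands": [
    [[0,0,-0.5,0],[0,0,-0.5,0]]
  ]
}}

```text
clock: 27.0
ee_pos: [0.6089, 0.2647, 0.0061]
tcp_rot: [2.028, 2.399, 0.0]
ft_force: [-0.2, -0.6, -1.2]
finger_gap: 0.0555
finger_force: 20.0
```

{"method": "move_arm", "body": {
  "commands": [
    [[0,0,0,0],[0,0,0,0],[0,0,0,0],[0,0,0,0],[0,0,60,0],[0,0,120,0],[-20,-80,165,0],[-20,-105,165,0],[-20,-105,165,0],[-20,-105,165,0],[-20,-105,165,0]]
  ],
  "claw": 85
}}

```text
clock: 28.38
ee_pos: [0.5888, 0.1604, 0.1704]
tcp_rot: [-2.027, -2.4, 0.001]
ft_force: [-0.7, -0.3, -0.2]
finger_gap: 0.0847
finger_force: 0.0
```

Run:
```python
from h import *
tcp(); f=bot.grab_frame("wrist"); np.save("w8.npy",f,allow_pickle=True)
g=bot.grab_frame("top"); 
c=cv2.resize(g["image"][180:270,220:460],(800,300),interpolation=cv2.INTER_CUBIC)
cv2.imwrite("pics/w8.png",np.vstack([cv2.resize(f["image"][:300],(640,300)),cv2.resize(cv2.convertScaleAbs(c,alpha=1.6),(640,300))]))
```

```text
t 28.38 tcp [588.8 160.4 170.4] yaw_y 9.64 gap 84.7 F [-0.7 -0.3 -0.2] q [0.23 0.3  1.94 0.   0.91 0.06]
```

View pics/w8.png

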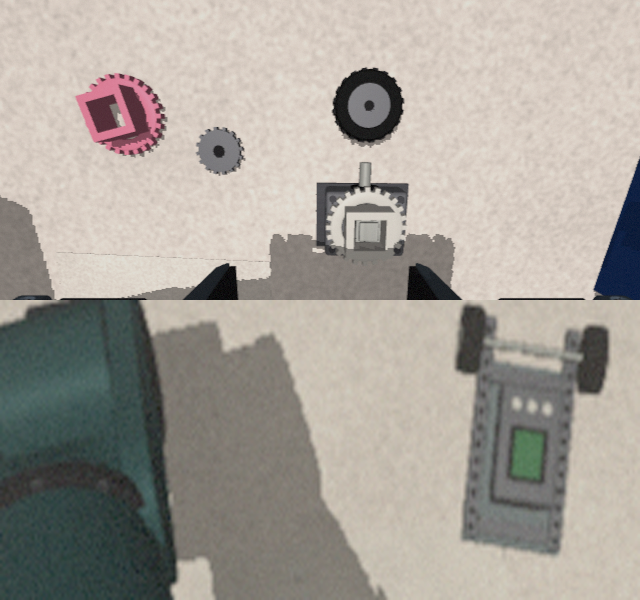

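The wheel lies at (368,105), in line with the axle at (365,172) and clear of its end. The gear is on the shaft, and the controller sits squarely on the battery in the bay at (525,450). Handing in.

```bash
python3 -c "
from workcell import bot
print(bot.close_job())"
```

```text
the job is handed in; nothing more can be done
None
```

The job is done and handed in after about 28 s, in the order asked: battery flat in the bay, controller squarely on top, white gear down on the gearbox shaft, and wheel flat by the axle. I checked each placing in the camera pictures. The gear's last half millimetre or so of drop was not measured, but it looks flush. I moved none of the four bystanders.

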